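Rock a half-carved lion out of the sprung carving holder

ROBOT

A 6-joint arm with a two-finger parallel gripper is mounted at the origin on the work surface. World frame = base frame: x ahead of the robot, y to its left, z up, the work surface at z = 0. Lengths are in m, angles in rad, forces in N, time in s.
With the tool pointing down it reaches from about 0.3 to 0.875 m from the base axis. Payload 4.2 kg.
Tool frame: the origin (TCP) lies midway between the tips of the shut fingers; the grasp point (between the pads) lies 19 mm behind it; z points along the fingers, x is the direction in which the jaws open and shut, and the axes are right-handed (so a half turn about z gives the same grasp; the last joint's range is limited). The gripper opens to 85 mm and grips with 20 to 120 N. Pads are 22 mm wide; open, the fingers measure 114 mm over their backs; the gripper's body (76 mm by 85 mm) begins 54 mm behind the grasp point. The pads swing forward as they close: fully open they stand 13 mm farther back than shut.
Start: joints at [-1.13, 0.32, 1.565, -0, 1.257, -0.02], TCP at [0.256, -0.515, 0.231] pointing down, gripper open.
Joint ranges: [-3.11, 3.11], [-0.84, 2.01], [0.21, 2.61], [-1.34, 4.49], [0.05, 2.63], [-2.56, 2.56]. Speed limits (rad/s): [2.57, 2.57, 3.14, 3.14, 3.14, 3.14].

INTERFACE

Orientations are given as [roll, pitch, yaw] about the fixed x, y, z axes, in that order (R = Rz(yaw) Ry(pitch) Rx(roll)).
In Python, from plant import bot gives the robot as it stands. Calls block until the motion is done:
- bot.reach(position, orientation): joint-space move of the TCP to a pose.
- bot.line_to(position, rotation=None, velocity=0.15): straight line of the TCP; rotation=None keeps the orientation; velocity is the mean speed in m/s.
- bot.move_j(angles): joint-space move.
- bot.gripper_to(opening): opening from 0.0 (shut) to 1.0 (fully open); the grip force is fixed at half the most; returns when the fingers have stopped.
- bot.hold(seconds).
- bot.inverse_kinematics(position, orientation): joint angles nearest the present ones, or None.
- bot.capture(name): name is "side" or "top" or "wrist"; returns a dict with "img" (384x512x3 uint8, blue, green, red), "z_map" (384x512 float32, m along the optical axis (not along the pixel's ray), 0 where there is no reading), "camera_matrix" (3x3 intrinsics, pixels), "k1" (the pictures are not rectified: a ray, as slopes to the right and down, at radius r is drawn at 1 + k1 r^2 times it, then the intrinsics apply), "world_to_cam" (4x4, takes a point from world to camera coordinates); the wrist camera has in their place "tool_from_camera" (4x4, takes a point from camera to tool coordinates, whose origin is the TCP and whose axes are the tool frame's). Camera axes: x right, y up, looking along -z (the intrinsics and any distortion apply to the point x, -y, -z); pixel columns grow to the right and rows downward; lengths in m; the calibration is good to about 2 mm. A picture is of the moment at which its call begins: read the wrist's pose just before it.
A pose or a line that the arm cannot do raises bot.Unreachable and nothing moves.
- bot.job_done(): hands the job in, once; it reports no verdict.
Readings, each from a call of its own:
- bot.read_time(): time.
- bot.read_joint_positions(): joint angles.
- bot.read_qvel(): joint speeds.
- bot.read_joint_efforts(): joint torques, N m.
- bot.read_position(): TCP position.
- bot.read_ee_rot(): TCP orientation.
- bot.read_ft_force(): force on the tool from outside, world axes, zero at the start.
- bot.read_ft_torque(): the same for the moment, N m.
- bot.read_gripper_width(): opening from 0.0 (shut) to 1.0 (fully open).
Only numpy, scipy, OpenCV 4.12 (cv2) and the standard library are available. Lean on these libraries where they do the work, as an engineer would, in place of code of your own. Each camera call takes 0.05 s, during which the arm holds its last target.

TASK

The half-carved wooden lion is pinched by its tenon in the blue carving holder: work it free by rocking it side to side along the jaws while easing it up, first towards its nose, then towards its tail, leaning it a good ten degrees each way while the tenon is still well down in the jaws. Do not drag the holder up off its plate, and leave the other things on the bench alone. Finish while still holding the lion in the gripper, roughly upright, its tenon just clear (1 to 4 cm) straight above the jaws.

Things in the scene. Friction and masses are not known exactly. Their poses are not given: they have to be found in the camera images.
- blank_center (a point): The half-carved lion, pale wood, red mane, 102 mm tall, 0.1 to 0.18 kg. Its centre, 50 mm above the underside of its tenon. Axes: z up the lion, y to the nose, x across its thickness. Tenon: the lowest 42 mm, 22 (x) by 32 mm (y). Body above: 34 mm thick with flat flanks up to 82 mm, y -34 to +28 mm; back 91 mm high; mane and muzzle 28 mm thick, y +18 to +53 mm.
- blank_grip (a point): Best place to grip the lion: on its axis, 64 mm above the tenon's underside, half-way between the flat flanks (34 mm apart along x, free from 42 to 82 mm above the underside). Same axes as the lion. Grip across x from above, firmly (60 to 80 N), so that it does not slip.
- blank_foot (a point): Centre of the underside of the lion's tenon, same axes as the lion. It starts 21 to 25 mm below the jaw tops.
- mouth (a point): Centre of the holder's jaw opening, level with the jaw tops, 56 mm above the bench. Axes: z up, y along the jaws (the way the lion rocks; its nose looks to +y), x across. Between end walls 54 mm long (y), 34 mm deep. The lion can lean up to 0.25 rad each way along y; swing the grip in an arc about a point some 10 mm below this one. Nothing of the holder stands above the jaw tops.
- cheek_a (a joint): Inward travel of one of the two sprung aluminium cheeks (the jaws), m; 0 when the tenon is in, 0.003 (its stop) when it is out. Each cheek presses the tenon along x with about 38 N and gives 2 N per mm. They hold against a straight pull of some 36 to 54 N; but while the tenon is turning in them it slides up easily, 4 or 5 mm a swing.
- holder (a joint): How far the blue holder (2 kg with its cheeks, 124 mm in x by 96 mm in y) is lifted off its plate, m; 0 is seated. It can only go straight up and falls back by its own weight. A straight pull on the lion lifts the holder along with it; more than 10 mm spoils the job.
- base: The dark steel plate under the holder, 150 by 150 by 12 mm, bolted to the bench. Origin at the centre of its underside, axes as the jaw opening's (y along the jaws).
- mug: Green mug, 95 mm tall, 80 mm across, origin under its centre. Leave alone.
- mallet: Turned wooden carver's mallet lying on the bench, 250 mm long, head 84 mm thick, origin on the bench under it 100 mm from the head's end, handle along +x. Leave alone.
- case: Dark red glasses case, 160 by 62 by 40 mm, origin under its centre. Leave alone.
- finished: Small finished lion figure with a red mane, about 70 mm long and 55 mm tall, standing loose on the bench, origin under its centre. Leave alone.
- gouge: Carving gouge with a wooden handle, 237 mm long, lying on the bench, origin under it at the ferrule, blade along +x. Leave alone.
- offcut: Pale wooden offcut, 90 by 55 by 45 mm, origin under its centre. Leave alone.
There are look-alikes about, which are no part of the job. What is shaped like the part that bears blank_center but purple or turquoise is not meant.

How it is judged:
By the outcome, as a careful person would: the job done as asked, in the order asked, and still so for the second after the job is handed in, while the arm keeps its last pose, push and grip.
It also fails if it takes over 45 s, if anything falls off the work surface, if the arm or the gripper's body presses on something with over 40 N, if the wrist force passes 120 N, or if a joint passes its speed limit or range.

## Working session

There is one attempt and no reset: what is moved stays moved. The work goes in short steps, each a Python script; the robot and the scene stay as the last script left them, time stands still between calls to the robot, and variables do not carry over. Pictures are saved under pics/ and viewed, and the job is handed in when it is done.

```bash
ls; mkdir -p pics; cat > h.py <<'E'
import numpy as np, cv2
from plant import bot
def save(name,img): cv2.imwrite('pics/'+name+'.png',img)
E
python3 - <<'E'
from h import *
import pickle
for n in ['side','top']:
    c=bot.capture(n); save(n+'0',c['img']); pickle.dump(c,open(n+'0.pkl','wb'))
    print(n,c['camera_matrix'],c['k1'],c['world_to_cam'])
print(bot.read_time(),bot.read_ee_rot(),bot.read_gripper_width())
E
```

```text
pics
side [[470.6313884    0.         258.37755614]
 [  0.         470.6313884  196.07673901]
 [  0.           0.           1.        ]] -0.147292072852195 [[-0.70089262 -0.71325959  0.00320756  0.41430824]
 [ 0.5461747  -0.53380163  0.64556101 -0.37226053]
 [-0.45874038  0.45422084  0.76370197 -1.18386436]
 [ 0.          0.          0.          1.        ]]
top [[493.26985488   0.         255.26515594]
 [  0.         493.26985488 186.57796928]
 [  0.           0.           1.        ]] 0.03325615061602753 [[-3.41655610e-03 -9.99993896e-01  7.31253602e-04 -1.45995753e-02]
 [ 9.88955667e-01 -3.27048858e-03  1.48175548e-01 -6.08491798e-01]
 [-1.48172252e-01  1.22942746e-03  9.88960804e-01 -1.29076657e+00]
 [ 0.00000000e+00  0.00000000e+00  0.00000000e+00  1.00000000e+00]]
0.1 [-3.14156885e+00  1.56144912e-03 -1.10999121e+00] 1.0016950451551674
```

View pics/side0.png

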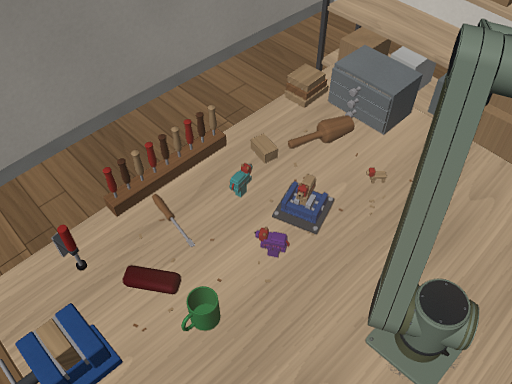

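View pics/top0.png

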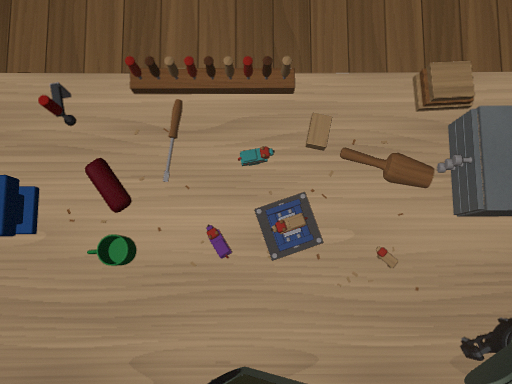

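Candidates for the lion: pale in the blue holder (side 304,193; top 289,225), turquoise (side 240,178; top 256,156), purple (side 272,241; top 218,241), and the small finished lion (side 376,174; top 387,256). There is also a second blue vise at side (70,350). By the description I choose the pale one in the blue holder, and check it in a close crop.

```bash
python3 - <<'E'
from h import *
a=cv2.imread('pics/top0.png')[185:270,245:335]; b=cv2.imread('pics/side0.png')[165:240,262:342]
a=cv2.resize(a,(400,378),interpolation=cv2.INTER_CUBIC); b=cv2.resize(b,(400,378),interpolation=cv2.INTER_CUBIC)
save('crop0',np.hstack([a,b]))
E
```

```text
(no output)
```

View pics/crop0.png

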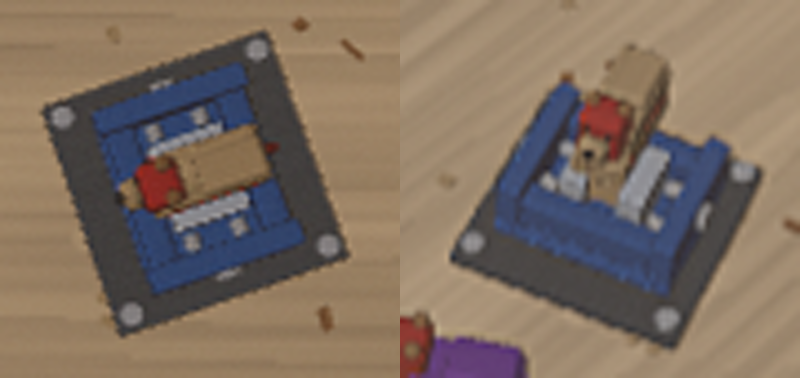

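The crop shows pale wood with a red mane, held between aluminium cheeks in the blue holder; the nose is at the left of the top view (about 273,228). Next I measure it.

```bash
cat >> h.py <<'E'
def undist(c,uv):
    K=c['camera_matrix']; uv=np.asarray(uv,float).reshape(-1,1,2)
    return cv2.undistortPoints(uv,K,np.array([c['k1'],0,0,0.])).reshape(-1,2)
def cam2world(c):
    return c['T'] if 'T' in c else np.linalg.inv(c['world_to_cam'])
def onplane(c,uv,z):
    s=undist(c,uv); T=cam2world(c)
    d=np.c_[s[:,0],-s[:,1],-np.ones(len(s))]@T[:3,:3].T; o=T[:3,3]
    return o+d*((z-o[2])/d[:,2])[:,None]
def cloud(c,mask):
    v,u=np.nonzero(mask&(c['z_map']>0)); s=undist(c,np.c_[u,v]); z=c['z_map'][v,u]
    T=cam2world(c)
    P=np.c_[s[:,0]*z,-s[:,1]*z,-z]
    return P@T[:3,:3].T+T[:3,3],np.c_[u,v]
def wristcap():
    from scipy.spatial.transform import Rotation as R
    p=np.array(bot.read_position()); r=np.array(bot.read_ee_rot())
    c=bot.capture('wrist'); W=np.eye(4); W[:3,:3]=R.from_euler('xyz',r).as_matrix(); W[:3,3]=p
    c['T']=W@c['tool_from_camera']; return c
E
python3 - <<'E'
from h import *
import pickle
c=pickle.load(open('top0.pkl','rb'))
hsv=cv2.cvtColor(c['img'],cv2.COLOR_BGR2HSV)
roi=np.zeros((384,512),bool); roi[188:266,250:328]=1
H,S,V=[hsv[...,i].astype(int) for i in range(3)]
blue=roi&(H>100)&(H<130)&(S>100)
plate=roi&(S<60)&(V<90)
for n,m,z in [('plate',plate|blue,.012),('blue',blue,.056)]:
    k=max(cv2.findContours(m.astype(np.uint8),0,2)[0],key=cv2.contourArea)
    b=cv2.boxPoints(cv2.minAreaRect(cv2.convexHull(k))); P=onplane(c,b,z)
    print(n,b.round(1).tolist(),P.mean(0).round(4),[(np.linalg.norm(P[i]-P[i-1]).round(4),np.degrees(np.arctan2(*(P[i]-P[i-1])[1::-1])).round(1)) for i in range(4)])
for n in ['top','side']:
    c=pickle.load(open(n+'0.pkl','rb'))
    r=roi.copy()
    if n=='side': r[:]=0; r[165:240,262:342]=1
    P,uv=cloud(c,r)
    print(n,len(P),np.histogram(P[:,2],bins=np.arange(-.01,.15,.01)))
    for a,b in [(.1,.15),(.05,.065),(.118,.15)]:
        q=P[(P[:,2]>a)&(P[:,2]<b)]
        if len(q)>3: print(a,b,len(q),q.mean(0).round(4),cv2.minAreaRect((q[:,:2]*1000).astype(np.float32)))
E
```

```text
plate [[253.89999389648438, 209.0], [304.6000061035156, 191.10000610351562], [322.6000061035156, 242.1999969482422], [271.8999938964844, 260.1000061035156]] [ 0.5055 -0.1068  0.012 ] [(np.float64(0.1476), np.float64(19.2)), (np.float64(0.1491), np.float64(-70.7)), (np.float64(0.1484), np.float64(-161.7)), (np.float64(0.1467), np.float64(109.0))]
blue [[272.70001220703125, 232.10000610351562], [306.8999938964844, 220.6999969482422], [313.1000061035156, 239.3000030517578], [278.8999938964844, 250.6999969482422]] [ 0.4752 -0.1158  0.056 ] [(np.float64(0.0514), np.float64(18.0)), (np.float64(0.096), np.float64(-71.8)), (np.float64(0.0516), np.float64(-162.6)), (np.float64(0.0954), np.float64(108.1))]
top 6050 (array([1945, 1670,  931,  136,   82,  319,  506,   15,    0,    1,   15,
         14,  113,  217,   84]), array([-0.01,  0.  ,  0.01,  0.02,  0.03,  0.04,  0.05,  0.06,  0.07,
        0.08,  0.09,  0.1 ,  0.11,  0.12,  0.13,  0.14]))
0.1 0.15 428 [ 0.5033 -0.1029  0.1234] ((503.5325927734375, -102.15948486328125), (34.084930419921875, 97.07929992675781), 18.18495750427246)
0.05 0.0
[... 251 characters left out ...]
2773438), 16.878936767578125)
side 5971 (array([2478, 1525,  451,  121,  177,  304,  337,    2,   32,  129,  104,
         42,   63,  145,   59]), array([-0.01,  0.  ,  0.01,  0.02,  0.03,  0.04,  0.05,  0.06,  0.07,
        0.08,  0.09,  0.1 ,  0.11,  0.12,  0.13,  0.14]))
0.1 0.15 309 [ 0.4935 -0.0858  0.1212] ((483.7872009277344, -22.23290252685547), (38.389713287353516, 250.30130004882812), 11.483165740966797)
0.05 0.065 339 [ 0.4958 -0.1081  0.0541] ((501.9404296875, -109.45392608642578), (118.03013610839844, 97.71043395996094), 17.99285316467285)
0.118 0.15 221 [ 0.4971 -0.0984  0.126 ] ((498.7592468261719, -99.48773956298828), (30.214702606201172, 91.78353118896484), 19.4578857421875)
```

```bash
python3 - <<'E'
from h import *
import pickle
bot.reach([0.505,-0.107,0.30],[np.pi,0,0.328])
print(bot.read_time(),bot.read_joint_positions(),bot.read_ft_force(),bot.read_ft_torque())
c=wristcap(); pickle.dump(c,open('w1.pkl','wb')); save('w1',c['img']); print(c['tool_from_camera'].round(3))
E
```

```text
1.8583 [-2.32392741e-01  1.89467344e-01  1.57112402e+00 -4.27840460e-04
  1.38133710e+00 -5.58980670e-01] [-0.54519724 -0.29632686 -0.55628376] [-0.02440522  0.00668878 -0.03424563]
[[ 1.    -0.001  0.001 -0.001]
 [-0.001 -0.948 -0.319 -0.083]
 [ 0.001  0.319 -0.948 -0.143]
 [ 0.     0.     0.     1.   ]]
```

View pics/w1.png

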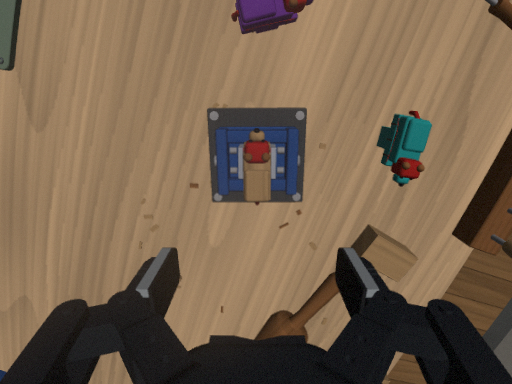

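The wrist view shows the lion at (257,175) on the plate (207–307, 107–203), nose up the image, yaw nearly aligned. I'll refine the estimate in that frame.

```bash
python3 - <<'E'
from h import *
import pickle
c=pickle.load(open('w1.pkl','rb'))
yaw=.328; A=np.array([[np.cos(yaw),np.sin(yaw)],[-np.sin(yaw),np.cos(yaw)]]); o=np.array([.505,-.107])
roi=np.zeros((384,512),bool); roi[95:215,195:318]=1
hsv=cv2.cvtColor(c['img'],cv2.COLOR_BGR2HSV); H,S,V=[hsv[...,i].astype(int) for i in range(3)]
P,uv=cloud(c,roi); L=np.c_[(P[:,:2]-o)@A.T,P[:,2]]
h=H[uv[:,1],uv[:,0]]; s=S[uv[:,1],uv[:,0]]; v=V[uv[:,1],uv[:,0]]
def rep(n,m):
    q=L[m]; r=cv2.minAreaRect((q[:,:2]*1000).astype(np.float32)); print(n,m.sum(),np.percentile(q,[1,50,99],axis=0).round(4).tolist(),r)
rep('lion',L[:,2]>.09)
rep('back',(L[:,2]>.115)&(L[:,2]<.129)&(h<30)&(s<150))
rep('mane',(L[:,2]>.095)&((h<8)|(h>170))&(s>140))
rep('jawtop blue',(L[:,2]>.048)&(L[:,2]<.065)&(h>100)&(h<130)&(s>100))
rep('alu',(L[:,2]>.048)&(L[:,2]<.065)&(s<60)&(v>120))
rep('plate',(abs(L[:,2]-.012)<.01)&(s<60)&(v<90))
# plane-cast edges
pm=(roi&(((S<60)&(V<90))|((H>100)&(H<130)&(S>100)))).astype(np.uint8)
k=max(cv2.findContours(pm,0,2)[0],key=cv2.contourArea); b=cv2.boxPoints(cv2.minAreaRect(k)); X=onplane(c,b,.012); print('plate',((X[:,:2].mean(0)-o)@A.T).round(4),[np.degrees(np.arctan2(*(X[i]-X[i-1])[1::-1])).round(1) for i in range(4)])
for row in range(160,200,6):
    m=roi[row]&(H[row]<30)&(S[row]>50)&(V[row]>90); m[:235]=0;m[280:]=0
    u=np.nonzero(m)[0]; e=onplane(c,[[u[0]-.5,row],[u[-1]+.5,row]],.122); print(row,u[0],u[-1],((e[:,:2]-o)@A.T).round(4).tolist())
E
```

```text
lion 1833 [[-0.0192, -0.0352, 0.0948], [-0.0027, 0.0052, 0.1256], [0.014, 0.0493, 0.1394]] ((-2.4281444549560547, 2.779888153076172), (35.20111846923828, 100.03460693359375), 1.2209370136260986)
back 1179 [[-0.0186, -0.0343, 0.1153], [-0.0028, -0.0063, 0.1249], [0.0132, 0.0491, 0.1273]] ((-2.130279541015625, 7.672306060791016), (88.09981536865234, 32.716224670410156), 89.07707214355469)
mane 402 [[-0.015, -0.0388, 0.1121], [-0.0022, 0.03, 0.1343], [0.0109, 0.0381, 0.1374]] ((-7.435862064361572, -0.9525337219238281), (81.17508697509766, 28.01824951171875), 80.45361328125)
jawtop blue 1421 [[-0.0586, -0.0468, 0.0484], [-0.0248, 0.0025, 0.0562], [0.0546, 0.0452, 0.0581]] ((-2.049884796142578, -1.5031547546386719), (114.47671508789062, 94.02922821044922), 0.11242517828941345)
alu 213 [[-0.0288, -0.0223, 0.0548], [0.0183, 0.0011, 0.0565], [0.0238, 0.0195, 0.0583]] ((-2.5101966857910156, -1.4274139404296875), (41.96754455566406, 52.779666900634766), 89.72036743164062)
plate 2919 [[-0.0757, -0.0752, 0.0104], [-0.0033, 0.0489, 0.0124], [0.0713, 0.0722, 0.0146]] ((-2.39794921875, -1.8336105346679688), (148.8113250732422, 148.5125732421875), 0.02015555091202259)
plate [-0.0026 -0.0015] [np.float64(105.6), np.float64(18.8), np.float64(-68.2), np.float64(-161.2)]
160 243 270 [[-0.0186, 0.0159], [0.0142, 0.0159]]
166 243 270 [[-0.0187, 0.0087], [0.0143, 0.0087]]
172 245 270 [[-0.0165, 0.0014], [0.0145, 0.0014]]
178 245 270 [[-0.0166, -0.006], [0.0146, -0.006]]
184 245 270 [[-0.0167, -0.0134], [0.0147, -0.0134]]
190 245 270 [[-0.0168, -0.021], [0.0148, -0.021]]
196 245 270 [[-0.0169, -0.0288], [0.0149, -0.0287]]
```

```bash
cat >> h.py <<'E'
yaw=.328
C=np.array([.505,-.107])+np.array([[np.cos(yaw),-np.sin(yaw)],[np.sin(yaw),np.cos(yaw)]])@np.array([-.002,-.0015])
Z0=.078; ZP=.046
def pose(theta,h):
    l=Z0+h-ZP; d=l*np.sin(theta)
    return [C[0]-np.sin(yaw)*d,C[1]+np.cos(yaw)*d,ZP+l*np.cos(theta)],[np.pi-theta,0,yaw]
def swing(t0,h0,t1,h1,n=4,v=.02):
    for s in np.linspace(0,1,n+1)[1:]:
        p,r=pose(t0+(t1-t0)*s,h0+(h1-h0)*s); bot.line_to(p,r,velocity=v)
        print('%.1f'%bot.read_time(),np.round(bot.read_ft_force(),1),end=' | ')
    print()
E
python3 - <<'E'
from h import *
for t in (.22,-.22):
    for h in (0,.03): print(bot.inverse_kinematics(*pose(t,h)))
p,r=pose(0,0)
bot.line_to([p[0],p[1],.16],r,velocity=.2)
bot.line_to(p,r,velocity=.08)
print(bot.read_ft_force()); bot.gripper_to(0.0)
print(bot.read_time(),bot.read_gripper_width(),bot.read_ft_force(),bot.read_ft_torque(),bot.read_position(),p)
c=wristcap(); save('w2',c['img']); c=bot.capture('side'); save('s2',cv2.resize(c['img'][120:260,220:400],(720,560)))
E
```

```text
[-0.10040424  0.34415988  2.00076101 -0.30324577  0.72716314 -0.20806701]
[-0.08793527  0.30093939  1.97136773 -0.28218136  0.79935229 -0.22559132]
[-0.35145133  0.44461846  1.82219626  0.20015088  1.02338188 -0.79660563]
[-0.36050597  0.41587067  1.78024185  0.19081345  1.09412632 -0.78890042]
[0.05331424 0.23032524 0.50508414]
4.4583 0.3902895044803108 [1.54593386 1.74763613 3.38695752] [ 0.15793743 -0.07033228  0.04865639] [ 0.50414548 -0.10894782  0.07837501] [np.float64(0.5035898483711869), np.float64(-0.10906433339937031), np.float64(0.078)]
```

View pics/w2.png

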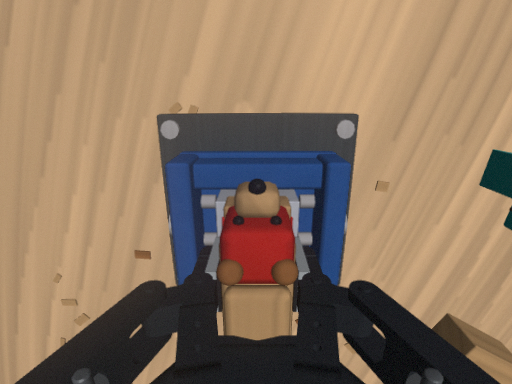

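View pics/s2.png

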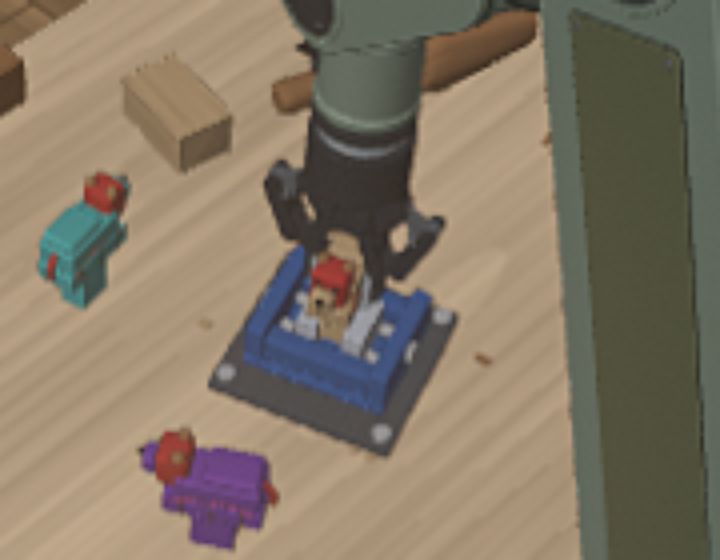

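The lion is squarely gripped across its flanks: opening 33 mm, nose at (257,187) in the wrist view and centred between the fingers. First lean, towards the nose.

```bash
python3 - <<'E'
from h import *
swing(0,0,.21,.002)
c=wristcap(); save('w3',c['img']); c=bot.capture('side'); save('s3',cv2.resize(c['img'][120:260,220:400],(720,560)))
print(bot.read_position(),pose(.21,.002)[0],bot.read_ee_rot(),bot.read_ft_torque(),bot.read_gripper_width())
E
```

```text
4.8 [ 2.9 -2.7 -2. ] | 5.1 [ 3.3 -4.7 -6.2] | 5.3 [ 4.2 -6.2 -8.4] | 5.6 [  5.1  -7.6 -10.8] | 
[ 0.50184157 -0.10317835  0.07848402] [np.float64(0.5013065641379812), np.float64(-0.10235454908019283), np.float64(0.07925305110062104)] [2.93113802e+00 3.80157314e-04 3.29683212e-01] [-0.797368   -0.93238934 -0.07560189] 0.3888035653058974
```

View pics/w3.png

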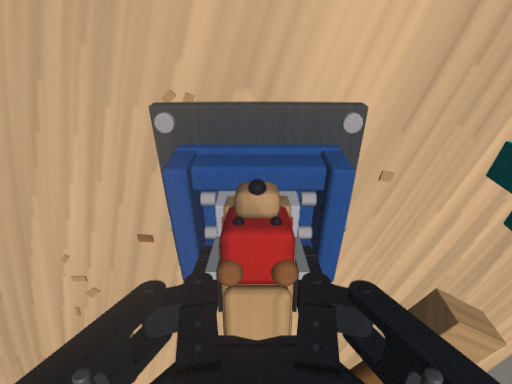

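View pics/s3.png

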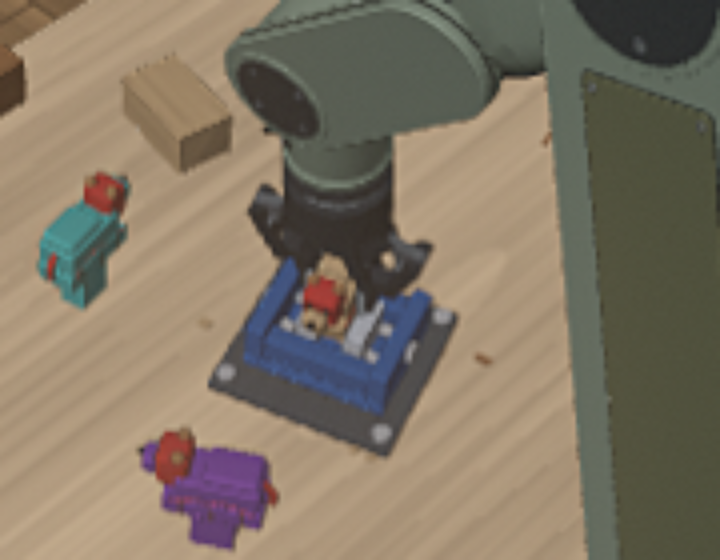

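The lion leans rigidly with the tool (nose still at (257,187)), 12° towards the nose; the pull is only 11 N, so the holder stays seated. Now towards the tail.

```bash
python3 - <<'E'
from h import *
swing(.21,.002,-.21,.006,n=6)
print(bot.read_ee_rot(),bot.read_position(),pose(-.21,.006)[0],bot.read_ft_torque())
c=wristcap(); save('w4',c['img']); c=bot.capture('side'); save('s4',cv2.resize(c['img'][120:260,220:400],(720,560)))
E
```

```text
5.9 [ 3.4  1.4 -7.8] | 6.2 [ 3.7  5.2 -7.4] | 6.5 [ 3.1  5.2 -7. ] | 6.8 [ 3.   5.3 -6.3] | 7.1 [ 2.8  7.  -6.4] | 7.3 [ 2.9  7.3 -5.4] | 
[-2.92723201e+00  2.07881479e-03  3.26270112e-01] [ 0.50522811 -0.11480523  0.08260744] [np.float64(0.5061417542788874), np.float64(-0.11656350410903928), np.float64(0.08316517475951764)] [ 1.20065624 -0.62888081  0.09489803]
```

View pics/w4.png

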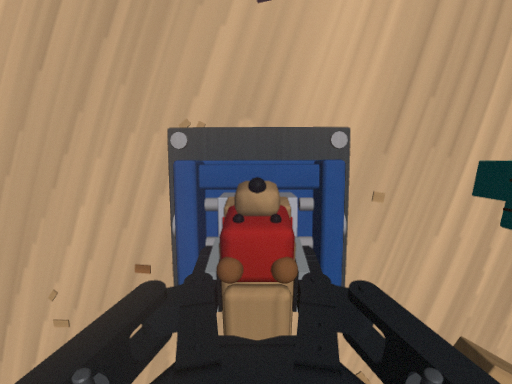

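View pics/s4.png

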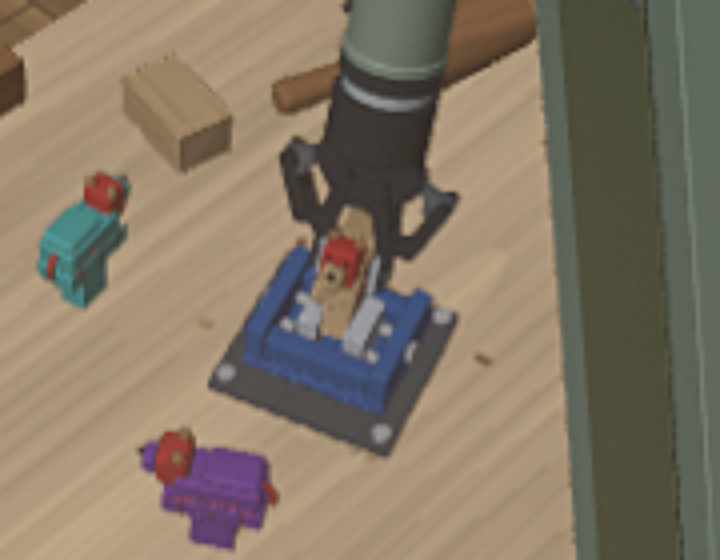

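```bash
python3 - <<'E'
from h import *
swing(-.21,.006,.21,.010,n=6)
swing(.21,.010,-.21,.014,n=6)
swing(-.21,.014,.2,.018,n=6)
print(bot.read_ft_force(),bot.read_ft_torque(),bot.read_gripper_width(),bot.read_position(),pose(.2,.018)[0])
c=wristcap(); save('w5',c['img']); c=bot.capture('side'); save('s5',cv2.resize(c['img'][120:260,220:400],(720,560)))
E
```

```text
7.7 [  4.4   3.2 -14.8] | 8.0 [  5.4   0.5 -16.9] | 8.3 [  4.8  -1.7 -18.3] | 8.6 [  6.2  -4.2 -18.4] | 8.9 [  6.   -5.7 -17.8] | 9.2 [  6.8  -8.3 -18.1] | 
9.5 [  5.4   1.7 -14.6] | 9.8 [  3.6   3.3 -12. ] | 10.1 [  3.7   5.8 -10.8] | 10.4 [ 3.4  6.8 -8.5] | 10.7 [ 2.5  7.5 -7.4] | 11.1 [ 3.   7.6 -6.2] | 
11.4 [  4.6   2.6 -13.7] | 11.7 [  4.2  -0.3 -16.6] | 12.0 [  4.8  -2.7 -18.6] | 12.3 [  5.5  -3.7 -17.6] | 12.6 [  7.1  -6.9 -18.2] | 12.9 [  6.8  -8.8 -18.8] | 
[  6.77017466  -8.83025272 -18.82214974] [-0.76495516 -1.07711244  0.0294557 ] 0.3912695456622135 [ 0.5009032  -0.10157096  0.09491611] [np.float64(0.5003897791763245), np.float64(-0.099660434492827), np.float64(0.09500332889206209)]
```

View pics/w5.png

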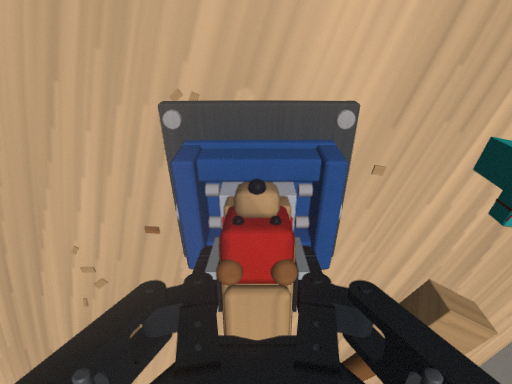

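View pics/s5.png

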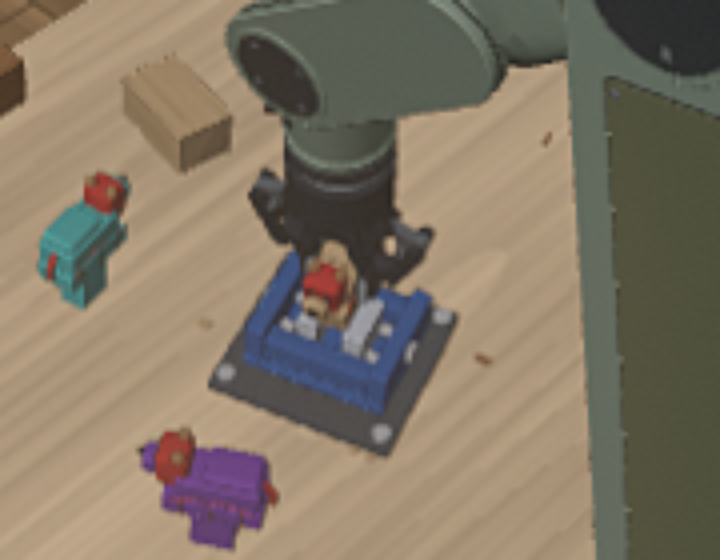

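The lion is rigid in the grip, but the vertical pull plateaued at about 18 N, near the holder's weight. I'll check whether the holder is still seated.

```bash
cat >> h.py <<'E'
def holderz(c,n=''):
    A=np.array([[np.cos(yaw),np.sin(yaw)],[-np.sin(yaw),np.cos(yaw)]])
    hsv=cv2.cvtColor(c['img'],cv2.COLOR_BGR2HSV)
    P,uv=cloud(c,(hsv[...,0]>100)&(hsv[...,0]<130)&(hsv[...,1]>100)); 
    L=(P[:,:2]-C)@A.T; m=(abs(L)<.07).all(1)&(P[:,2]>.046); mm=m&(abs(L[:,0])>.045)
    D,_=cloud(c,(hsv[...,1]<60)&(hsv[...,2]<90)); l=(D[:,:2]-C)@A.T; q=(abs(l)<.08).all(1)&(D[:,2]<.03)
    print(n,'blue top z',np.median(P[mm,2]).round(4),np.percentile(P[mm,2],90).round(4),mm.sum(),'plate z',np.median(D[q,2]).round(4),q.sum())
E
python3 - <<'E'
from h import *
import pickle
holderz(pickle.load(open('top0.pkl','rb')),'top0');holderz(pickle.load(open('side0.pkl','rb')),'side0');holderz(pickle.load(open('w1.pkl','rb')),'w1')
holderz(bot.capture('top'),'top'); holderz(bot.capture('side'),'side'); holderz(wristcap(),'wrist')
print(bot.read_ft_force())
E
```

```text
top0 blue top z 0.0547 0.0586 317 plate z 0.0108 1219
side0 blue top z 0.0542 0.0568 186 plate z 0.0103 593
w1 blue top z 0.0566 0.3759 1329 plate z 0.0124 2922
top blue top z 0.0546 0.0574 94 plate z 0.0109 701
side blue top z 0.0545 0.0569 183 plate z 0.0104 569
wrist blue top z 0.0563 0.0571 3635 plate z 0.0123 7680
[  6.79714526  -7.60565203 -17.60615061]
```

The holder is still seated: its top is unchanged to within 0.3 mm in all three views. Continuing.

```bash
python3 - <<'E'
from h import *
swing(.2,.018,-.2,.0215,n=6)
swing(-.2,.0215,.15,.024,n=6)
swing(.15,.024,-.1,.026,n=4)
swing(-.1,.026,0,.027,n=2)
print(bot.read_ft_force(),bot.read_ft_torque(),bot.read_gripper_width(),bot.read_position())
c=wristcap(); holderz(c); save('w6',c['img']); c=bot.capture('side'); holderz(c);save('s6',cv2.resize(c['img'][120:260,220:400],(720,560)))
E
```

```text
13.5 [  5.4  -0.3 -15.2] | 13.8 [  4.2   2.5 -12.9] | 14.2 [ 2.3  5.9 -9.9] | 14.5 [ 2.6  6.9 -8.5] | 14.8 [ 1.8  7.9 -5.6] | 15.2 [ 0.4  8.4 -2.9] | 
15.5 [  2.8   5.4 -11. ] | 15.8 [  4.    3.3 -17.3] | 16.1 [ 0.4 -0.5 -0.7] | 16.4 [ 0.8 -0.2  0.1] | 16.7 [ 0.6 -0.3 -0.8] | 17.0 [-0.6  1.   0.1] | 
17.3 [ 0.2 -0.8 -1.7] | 17.7 [-0.5  0.2 -1.8] | 18.0 [-0.3  0.4 -0.9] | 18.3 [ 0.6  0.2 -1.5] | 
18.6 [ 0.8  1.  -1.4] | 18.9 [ 0.4  1.2 -1.3] | 
[ 0.38763632  1.16149476 -1.27425661] [ 0.01254055 -0.00570571 -0.01188781] 0.3883540545828846 [ 0.50353519 -0.10877658  0.10506782]
 blue top z 0.0563 0.0572 3612 plate z 0.0124 6396
 blue top z 0.0543 0.0571 189 plate z 0.0103 572
```

View pics/s6.png

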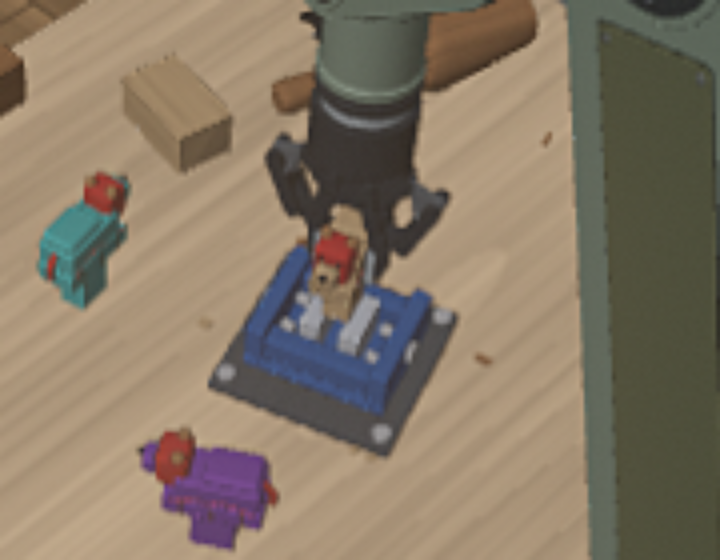

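The tenon came free at about 22 mm of rise: forces dropped to the lion's weight, and the cheeks have visibly closed in. Now a straight lift to about 24 mm clear.

```bash
python3 - <<'E'
from h import *
p,r=pose(0,.047); bot.line_to(p,r,velocity=.04); bot.hold(.5)
print(bot.read_time(),bot.read_position(),bot.read_ee_rot(),bot.read_ft_force(),bot.read_gripper_width())
c=wristcap(); holderz(c); save('w7',c['img'])
A=np.array([[np.cos(yaw),np.sin(yaw)],[-np.sin(yaw),np.cos(yaw)]])
c=bot.capture('side'); holderz(c);save('s7',cv2.resize(c['img'][120:260,220:400],(720,560)))
hsv=cv2.cvtColor(c['img'],cv2.COLOR_BGR2HSV); H,S,V=[hsv[...,i].astype(int) for i in range(3)]
P,uv=cloud(c,(H<30)&(S>60)&(V>60)); L=np.c_[(P[:,:2]-C)@A.T,P[:,2]]
m=(abs(L[:,0])<.02)&(abs(L[:,1])<.06)&(L[:,2]>.06); print(m.sum(),np.percentile(L[m],[1,99],axis=0).round(4), L[m,2].min())
c=bot.capture('top'); save('t7',c['img'])
a=cv2.absdiff(c['img'],cv2.imread('pics/top0.png')).max(2); print('diff'); 
E
```

```text
20.1833 [ 0.5035617  -0.10904416  0.12492301] [-3.14149470e+00  1.38474599e-04  3.28020291e-01] [-0.25901614 -0.43108541 -1.41105358] 0.3910137493816533
 blue top z 0.0563 0.0573 3133 plate z 0.0124 5688
 blue top z 0.054 0.0569 187 plate z 0.0105 576
317 [[-0.0188 -0.0468  0.085 ]
 [ 0.0164  0.0535  0.4747]] 0.07947159669666037
diff
```

View pics/s7.png

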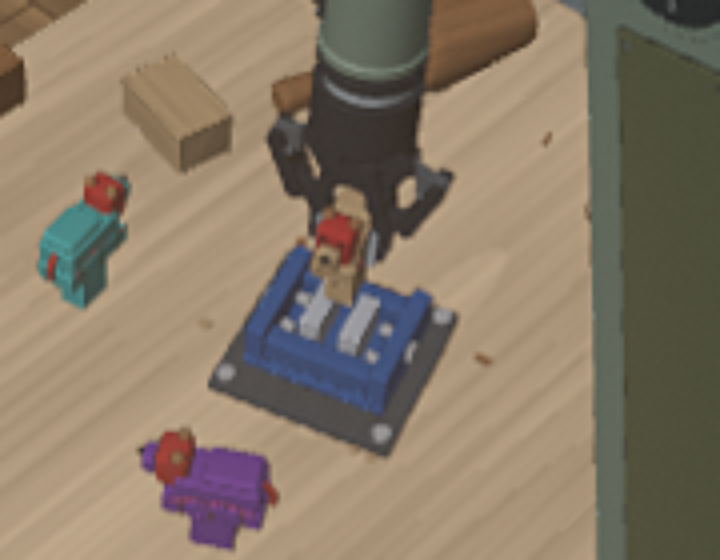

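View pics/t7.png

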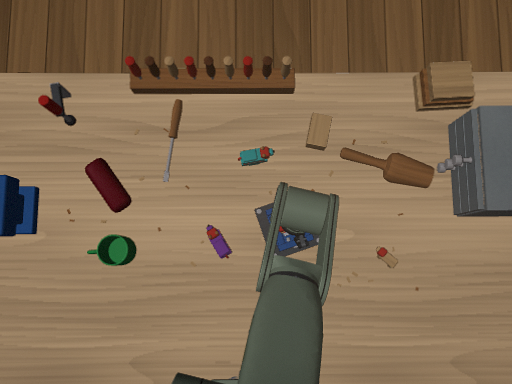

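The lowest point measured on the lion is z ≈ 0.080, about 24 mm above the jaw tops (0.056). It is upright and over the mouth, and the other things sit at the same pixels as before. Handing in.

```bash
python3 -c "
from h import *
bot.job_done()
print(bot.read_time(),bot.read_ft_force(),bot.read_gripper_width())"
```

```text
the job is handed in; nothing more can be done
the job is handed in; nothing more can be done
```

The lion is out of the holder and still held in the gripper, upright, about 24 mm straight above the jaws; I handed the job in at about 20 s of the 45 s.

**What I did:** I gripped it across the flat flanks and rocked it first 12° towards the nose, then 12° towards the tail. I kept swinging it that way, easing it up 2–4 mm a swing. The tenon came free after about 22 mm, and I then lifted it straight up.

**Last checks:**
- **Lion:** its lowest measured point is at z ≈ 0.080, against jaw tops at 0.056. The tool is vertical and over the mouth, the grip is 33 mm wide, and the force shows only the lion's weight (1.4 N).
- **Holder:** its top height was unchanged in the side and wrist views. The vertical force read at most 19 N during the rocking, close to the holder's weight, so I checked at that point and found it still seated.
- **Other things:** the mug, mallet, case, finished lion, gouge, offcut and look-alikes are at the same pixels in the top view as at the start, judged by eye.

None of the checks failed or disagreed. Readings after handing in were refused, so I did not check the final second.

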